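# Roll the slim tin up the rack to its parked place

## Robot

A 7-joint arm with a two-finger parallel gripper is mounted at the origin on the work surface. World frame = base frame: x ahead of the robot, y to its left, z up, the work surface at z = 0. Lengths are in m, angles in rad, forces in N, time in s.
With the tool pointing down it reaches from about 0.35 to 0.9 m from the base axis. Payload 8.1 kg.
Tool frame: the origin (TCP) lies at the very end of the fingers, on their centre line; the grasp point (between the pads) lies 19 mm behind it (ctrl.grip_point_offset is the distance from the TCP to the grasp point, in m); z points along the fingers, y is the line along which they close (so a half turn about z gives the same grasp; the last joint's range is limited). The gripper opens to 85 mm and grips with 20 to 120 N. Pads are 22 mm wide; open, the fingers measure 114 mm over their backs; the gripper's body (76 mm by 85 mm) begins 54 mm behind the grasp point. The pads swing forward as they close: fully open they stand 13 mm farther back than shut.
Start: joints at [0.997, 0.434, 0.025, 1.573, -0.012, 1.134, -0.075], TCP at [0.283, -0.557, 0.231] pointing down, gripper open.
Joint ranges: [-2.62, 2.62], [-0.44, 2.09], [-1.27, 1.32], [0.08, 2.57], [-1.32, 4.46], [0.12, 2], [-2.74, 2.74]. Speed limits (rad/s): [2.22, 2.22, 3.01, 3.01, 3.14, 3.14, 3.14].

## Interface

Orientations are given as a rotation vector (axis times angle).
In Python, from rig import ctrl, optics gives the robot as it stands.
- The arm moves only by the tool arm_command, never from a script. Its argument "motion" is a list of rows, each a list of 4 numbers: the shift along the tool's x, y, z in cm, then the turn about the tool's z in rad. In form: [[tx, ty, tz, roll], ...]. A call has 1 to 12 rows; each row is the pose to reach, as a shift and turn from the pose commanded when the call began, along the tool's axes at that moment; what a row does not reach only later rows make up. A row lasts 1/10 s, in which the tool goes at most 50 mm and 8.59 degrees, less where a joint would pass 70% of its speed; a pose out of reach is approached as far as the arm can. A call with a gripper value outside its range is refused whole. "gripper" is the closure, from -1 (fully open) to 1 (shut), so that 0 is half open, set as the call begins (left out, the last holds). The fingers move at their own pace and stop on an object; "newtons" is the grip in N (left out, the last holds). Time passes only in rows, so rows that repeat a pose let the fingers close. It gives the time, the measured TCP pose, the force, the opening and the grip force at its end, in the units of the state.
- ctrl.sense(): the state, without advancing time (a new reading comes with each control period).
- optics.snapshot(name): name is "scene" or "top" or "wrist"; returns a dict with "pixels" (420x560x3 uint8, red, green, blue), "z_map" (420x560 float32, m along the optical axis (not along the pixel's ray), 0 where there is no reading), "intrinsics" (3x3 intrinsics, pixels), "D" ([k1, k2, p1, p2, k3] as OpenCV has them; the pictures are not rectified), "pose" (4x4, takes a point from camera to world coordinates); the wrist camera has in their place "hand_eye" (4x4, takes a point from camera to tool coordinates, whose origin is the TCP and whose axes are the flange's). Camera axes: x right, y up, looking along -z (the intrinsics and any distortion apply to the point x, -y, -z); pixel columns grow to the right and rows downward; lengths in m; the calibration is good to about 2 mm. A picture is of the moment at which its call begins: read the wrist's pose just before it.
- ctrl.close_job(): hands the job in; it is judged then, once.
The state is a dict: "time_s": time; "joint_positions": joint angles; "dq": joint speeds; "effort": joint torques, N m; "position": TCP position; "ee_rot": TCP orientation; "wrist_force": force on the tool from outside, world axes, zero at the start; "ft_torque": the same for the moment, N m; "opening": opening from 0.0 (shut) to 1.0 (fully open); "finger_force": force on a finger pad.
Only numpy, scipy, OpenCV 4.12 (cv2) and the standard library are available. Lean on these libraries where they do the work, as an engineer would, in place of code of your own. Each camera call takes 0.05 s, during which the arm holds its last target. There are 200 camera calls.

## Task

On the sloping two-lane tin rack, push the slimmer tin up its lane with your fingers, over the low ridge to the stop at the top, so that it stays parked there and does not roll back. Only push it: do not lift it off the rack or carry it. Leave the fatter tin at the bottom of its lane, disturb nothing else on the counter, and finish with the hand clear.

Things in the scene. Friction and masses are not known exactly. Their poses are not given: they have to be found in the camera images.
- deck: Sloping aluminium deck of a fixed two-lane tin rack, 264 mm long, 184 wide. Origin: centre of the deck's face, 47 mm above the table. x points uphill along the lanes (rising 0.14 rad, 8 deg), y across, z square off the deck. Lanes 86 mm wide, centred at y = +45 and -45 mm, between three walls 4 mm thick, 22 mm high (at y = -90, 0, +90).
- deck_lip (a point): Middle of the top of the low-end lip, deck x = -130 mm; the lip is 11 mm high, 4 mm thick, across both lanes. A tin let go anywhere below the ridge rolls back, and from far up may even hop over the lip. Nothing of the rack stands beyond it, so fingers can come in behind a tin just above the lip.
- deck_ridge (a point): Middle of the crest of the low round ridge bar across both lanes, deck x = +90 mm, crest 2 mm above the deck. It keeps a tin that has been pushed over it from rolling back.
- deck_stop (a point): Middle of the top edge of the stop plate's downhill face at the top end, deck x = +126 mm; the plate is 40 mm high, across both lanes. The slim tin parked between ridge and stop has its centre at deck x = 99.5 to 101 mm, z = 25 mm, with about 1 mm of play, and stays by itself.
- slim_tin: The slimmer of two closed dark metal tins: 50 mm diameter, 72 mm long, 0.11 to 0.22 kg, smooth and slippery (friction about 0.25), lying across one of the lanes (either one) at the low lip. Origin at its centre, y along its axis; x and z turn as it rolls. To be rolled up.
- fat_tin: The fatter dark metal tin, equally slippery: 66 mm diameter, 72 mm long, about 0.26 kg, lying across the other lane at the low lip. Origin at its centre, y along its axis. To be left there.
- pod: Bystander: small black plastic coffee cup-shaped pod with lid, 46 mm across, 44 mm tall. Origin at the centre of its underside.
- ramekin: Bystander: white ceramic ramekin, 84 mm across, 45 mm tall. Origin at the centre of its underside.
- tumbler: Bystander: tall clear glass, 72 mm across, 120 mm tall. Origin at the centre of its underside.
- jug: Bystander: dark steel milk jug with a handle, 84 mm across, 100 mm tall. Origin at the centre of its underside.
- spoon: Bystander: steel spoon, 200 mm long, lying flat. Origin near its middle, on the table.
- tamper: Bystander: steel coffee tamper standing on its 56 mm base, 85 mm tall. Origin at the centre of its underside.
- puck: Bystander: plain aluminium cylinder, 60 mm across, 50 mm tall. Origin at the centre of its underside.
Not all that is in view belongs to the job. What is shaped like the slim_tin but red or yellow is not meant.

How it is judged:
On the way, in this order (a step that is already met when the one before it is completed fails the run):
1. the slim tin is rolling on the deck, half way up its lane (x of slim_tin in the frame of deck between -0.02 and 0.09 m and z of slim_tin in the frame of deck below 0.034 m), for 0.05 s.
2. the slim tin is over the ridge, at the stop (x of slim_tin in the frame of deck between 0.094 and 0.107 m and z of slim_tin in the frame of deck between 0.02 and 0.03 m), for 0.2 s.
At the end, for the whole second after the job is handed in: The slim tin lies at rest between ridge and top stop (centre 94 to 107 mm uphill of the deck's centre and 20 to 30 mm off the deck, its axis within 0.2 rad of straight across the lane); the fat tin lies in its lane at the low lip (centre more than 85 mm downhill of the deck's centre) (all of step 2 and angle between the y axis of slim_tin and the y axis of deck, either way round below 0.2 rad and linear speed of slim_tin below 0.02 m/s and angular speed of slim_tin below 0.5 rad/s and x of fat_tin in the frame of deck below -0.085 m and z of fat_tin in the frame of deck between 0.026 and 0.043 m); the robot touches nothing.
It fails at once if the slim tin is lifted off the deck (centre more than 37 mm from the deck face; it is 25 mm when rolling and 27 mm on the ridge) (z of slim_tin in the frame of deck above 0.037 m).
It fails at once if the fat tin is moved more than 30 mm or lifted (distance of fat_tin from where it was at the start of the episode above 0.03 m or z of fat_tin in the frame of deck above 0.048 m).
It fails at once if another thing on the counter is moved more than 25 mm or tipped over (distance of any of pod, ramekin, tumbler, jug, spoon, tamper, puck from where it was at the start of the episode above 0.025 m or angle between any of pod, ramekin, tumbler, jug, spoon, tamper, puck's own z axis and vertical above 0.4 rad).
It also fails if it takes over 35 s, if anything falls off the work surface, if the arm or the gripper's body presses on something with over 40 N, if the wrist force passes 120 N, or if a joint passes its speed limit or range.

## Working session

There is one attempt and no reset: what is moved stays moved. The work goes in short steps, Python scripts to look and compute and a tool call to move; the robot and the scene stay as the last step left them, time stands still between calls to the robot, and variables do not carry over. Pictures are saved under pics/ and viewed, at most 10 in all, crops included, and the job is handed in when it is done.

Besides the shell and the picture viewer there is one more tool, called after "Emit:" as name(argument=value, ...) on one line, values as JSON. arm_command: Moves the arm, as the interface text tells. Its arguments: {"type":"object","properties":{"motion":{"type":"array","items":{"type":"array","items":{"type":"number"}}},"gripper":{"type":"number"},"newtons":{"type":"number"}},"required":["motion"]}

```bash
mkdir -p pics
python3 - <<'E'
from rig import ctrl, optics
import cv2,numpy as np,pickle
s=ctrl.sense();print({k:np.round(v,3) for k,v in s.items()})
d={}
for n in("scene","top"):
    o=optics.snapshot(n);d[n]=o
    cv2.imwrite(f"pics/{n}0.png",o["pixels"][:,:,::-1])
    print(n,o["intrinsics"],o["D"],np.round(o["pose"],3), (o["z_map"]>0).mean())
pickle.dump(d,open("d.pkl","wb"))
E
```

```text
{'time_s': np.float64(0.0), 'joint_positions': array([ 0.997,  0.435,  0.025,  1.574, -0.012,  1.134, -0.075]), 'dq': array([ 0.   ,  0.   ,  0.002, -0.002, -0.   , -0.001, -0.001]), 'effort': array([-0.0000e+00, -6.7046e+01,  1.0250e+00, -3.1621e+01,  1.6000e-02,
        1.2000e-02, -0.0000e+00]), 'position': array([ 0.283, -0.557,  0.231]), 'ee_rot': array([-3.053e+00, -7.320e-01,  1.000e-03]), 'wrist_force': array([ 0.78 ,  0.868, -0.502]), 'ft_torque': array([ 0.08, -0.05,  0.02]), 'finger_force': np.float64(0.0), 'opening': np.float64(1.003)}
scene [[416.4797761    0.         276.41881627]
 [  0.         416.4797761  209.16770803]
 [  0.           0.           1.        ]] [0.03083322 0.         0.         0.         0.        ] [[ 0.596 -0.647  0.476  1.072]
 [ 0.803  0.476 -0.359 -0.393]
 [ 0.006  0.596  0.803  0.921]
 [ 0.     0.     0.     1.   ]] 0.9961054421768708
top [[392.59064098   0.         280.86711837]
 [  0.         392.59064098 214.05633259]
 [  0.           0.           1.        ]] [-0.06334945  0.          0.          0.          0.        ] [[-0.019  0.994 -0.108  0.461]
 [-1.    -0.019  0.006 -0.01 ]
 [ 0.004  0.108  0.994  1.292]
 [ 0.     0.     0.     1.   ]] 0.9958971088435374
```

View pics/scene0.png

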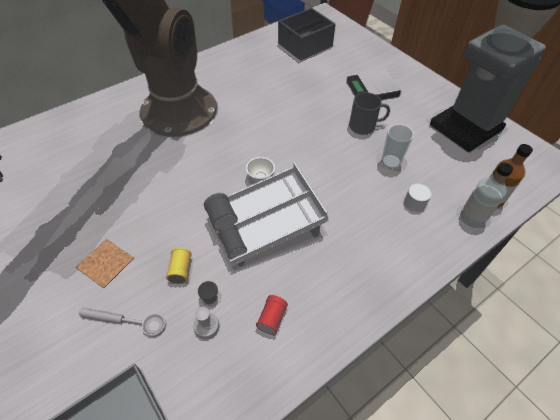

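View pics/top0.png

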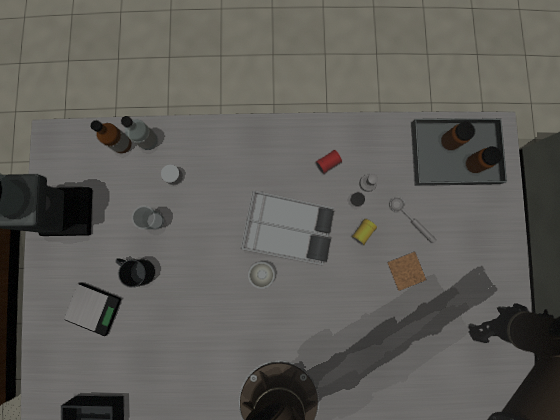

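The top view shows the rack at about (288,228), with its uphill end to the left. The slim tin candidates are the dark tins at (325,219) and (320,247), the red one at (329,161) and the yellow one at (364,231). Red and yellow are excluded. (325,219) looks slimmer than (320,247), and I'll confirm that with measurements and a crop.

```bash
cat > h.py <<'E'
import numpy as np,cv2
def cloud(o,T=None):
    T=o["pose"] if T is None else T
    z=o["z_map"];v,u=np.mgrid[:z.shape[0],:z.shape[1]]
    p=cv2.undistortPoints(np.stack([u,v],-1).reshape(-1,1,2).astype(float),o["intrinsics"],np.array(o["D"])).reshape(z.shape+(2,))
    c=np.stack([p[...,0]*z,-p[...,1]*z,-z],-1)
    return c@T[:3,:3].T+T[:3,3]
E
cat > m.py <<'E'
from h import *;import pickle
d=pickle.load(open("d.pkl","rb"))
win={"top":(185,270,236,340),"scene":(160,275,195,335)}
for n in d:
    o=d[n];P=cloud(o);a,b,c,e=win[n];Q=P[a:b,c:e];I=o["pixels"][a:b,c:e].astype(int)
    tab=P[150:170,200:300] if n=="top" else P[330:360,350:400]
    print(n,"table z",np.median(tab[...,2]))
    m=(I.min(-1)>110)&(Q[...,2]>.02)&(Q[...,2]<.085)
    q=Q[m]
    for _ in range(8):
        A=np.c_[q[:,:2],np.ones(len(q))];k=np.linalg.lstsq(A,q[:,2],rcond=None)[0]
        r=q[:,2]-A@k;q=q[np.abs(r)<max(.002,1.5*np.median(abs(r)))]
    N=np.array([-k[0],-k[1],1]);N/=np.linalg.norm(N)
    print("n",len(q),"tilt",np.arccos(N[2]),"yaw uphill",np.arctan2(k[1],k[0]),"resid",r.std())
    h=(Q-q.mean(0))@N
    R=Q[(h>-.004)&(h<.06)&(Q[...,2]>.018)]
    up=np.array([k[0],k[1],0]);up-=N*(up@N);up/=np.linalg.norm(up);le=np.cross(N,up)
    L=np.c_[(R-q.mean(0))@up,(R-q.mean(0))@le].astype(np.float32)
    rc=cv2.minAreaRect(L);ctr=q.mean(0)+up*rc[0][0]+le*rc[0][1]
    print("rect",rc,"ctr",ctr.round(4))
    # dark tins
    t=(I.max(-1)<75)&(h>.012)&(h<.08)
    nn,lab,st,ce=cv2.connectedComponentsWithStats(t.astype(np.uint8))
    for i in range(1,nn):
        if st[i,4]>60:
            W=Q[lab==i];print("tin px",ce[i]+[c,a],st[i],"hmax",np.percentile(h[lab==i],97).round(4),"ctr",np.median(W,0).round(4))
    cv2.imwrite(f"pics/{n}_crop.png",cv2.resize(o["pixels"][a:b,c:e,::-1],None,fx=5,fy=5,interpolation=cv2.INTER_CUBIC))
E
python3 m.py
```

```text
scene table z -0.7400282975197643
n 2199 tilt 0.1356459753173876 yaw uphill 1.2384626319168612 resid 0.0009629798220072887
rect ((-0.034588657319545746, 0.04029882699251175), (0.26589536666870117, 0.28922754526138306), 6.970450401306152) ctr [ 0.5024 -0.0274  0.0455]
top table z -0.00011132251798762205
n 1685 tilt 0.14057603794412302 yaw uphill 1.3908982218856172 resid 0.001050265225502001
rect ((-0.015206843614578247, 0.024079374969005585), (0.22419263422489166, 0.2660404145717621), 88.3185806274414) ctr [ 0.53   -0.0323  0.0469]
tin px [323.93714286 220.        ] [ 79  22  19  27 350] hmax 0.0516 ctr [ 0.5715 -0.1514  0.0768]
tin px [318.23903509 247.85964912] [ 71  50  24  26 456] hmax 0.067 ctr [ 0.4848 -0.1291  0.0919]
```

```bash
python3 -c "
import cv2,numpy as np
a=cv2.imread('pics/top_crop.png');b=cv2.imread('pics/scene_crop.png')
f=lambda i:cv2.resize(i,(400,int(i.shape[0]*400/i.shape[1])))
a,b=f(a),f(b);H=max(a.shape[0],b.shape[0])
p=lambda i:cv2.copyMakeBorder(i,0,H-i.shape[0],0,0,0)
cv2.imwrite('pics/crops.png',np.hstack([p(a),p(b)]))"
```

```text
(no output)
```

View pics/crops.png

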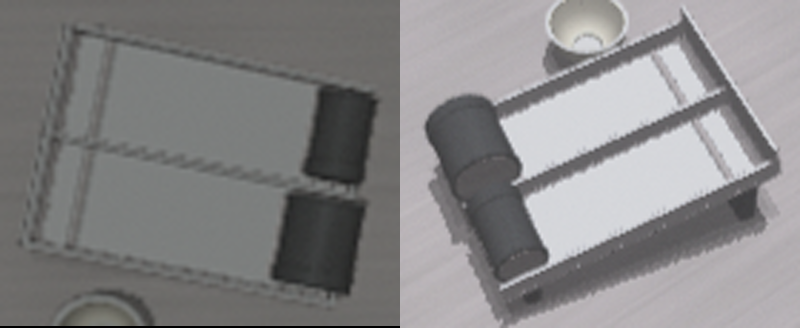

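The crop confirms the slim tin is the one in the lane farther from the robot, at top-view pixel (324,220). It stands 51.6 mm high, against 67 mm for the fat one. The ramekin spoiled the rectangle fit, so I'll refine the rack yaw and centre from the walls and the stop.

```bash
cat > m2.py <<'E'
from h import *;import pickle
from scipy.spatial.transform import Rotation as Ro
d=pickle.load(open("d.pkl","rb"))
for n in d:
    P=cloud(d[n]).reshape(-1,3);ok=(d[n]["z_map"]>0).ravel();P=P[ok];I=d[n]["pixels"].reshape(-1,3)[ok].astype(int)
    yaw=1.38;C=np.array([.53,-.045,.047])
    for it in range(12):
        R=Ro.from_euler("ZY",[yaw,-.14]).as_matrix()
        L=(P-C)@R
        w=(abs(L[:,2]-.021)<.004)&(abs(L[:,0])<.1)&(abs(L[:,1])<.105)
        ys=[];sl=[]
        dark=I.max(1)<75
        for y0 in(-.09,0,.09):
            s=w&(abs(L[:,1]-y0)<(.012 if it<5 else .006))&(L[:,0]>-.05)
            if s.sum()>15:
                k=np.polyfit(L[s,0],L[s,1]-y0,1);sl.append(k[0]);ys.append(k[1])
        f=(abs(L[:,2]-.037)<.006)&(abs(L[:,1])<.085)&(abs(L[:,0]-.128)<.02)
        g=(abs(L[:,2])<.005)&(L[:,0]>-.03)&(L[:,0]<.08)&(abs(abs(L[:,1])-.045)<.03)
        dz=np.median(L[g,2]);dx=np.median(L[f,0])-.128
        k=np.polyfit(L[f,1],L[f,0],1)
        yaw+=.5*np.mean(sl);C=C+R@[.7*dx,.7*np.mean(ys),dz]
    print(n,"yaw",yaw.round(4),"C",C.round(4),"slopes",np.round(sl,4),"ys",np.round(ys,4),"stop slope",k[0].round(4),"x span",np.percentile(L[f,0],[3,97]).round(4),f.sum(),"plane slopes",np.polyfit(L[g,0],L[g,2],1)[0].round(4))
    for nm,y0 in(("neg",-.045),("pos",.045)):
        t=dark&(abs(L[:,1]-y0)<.04)&(L[:,2]>.028)&(L[:,0]<-.03)&(L[:,2]<.075)&(L[:,0]>-.17)
        T=L[t];b=T[T[:,2]>T[:,2].max()-.004]
        # circle fit in x-z
        A=np.c_[2*T[:,[0,2]],np.ones(len(T))];c=np.linalg.lstsq(A,(T[:,[0,2]]**2).sum(1),rcond=None)[0]
        print(" lane",nm,len(T),"circle x,z",c[:2].round(4),"r",np.sqrt(c[2]+c[0]**2+c[1]**2).round(4),"y range",np.percentile(T[:,1],[2,98]).round(4),"top x",b[:,0].mean().round(4))
E
python3 m2.py
python3 -c "
from rig import ctrl
print(ctrl.sense()['ee_rot'].tolist(), [a for a in dir(ctrl) if a[0]!='_'])
from scipy.spatial.transform import Rotation as R
print(R.from_rotvec(ctrl.sense()['ee_rot']).as_matrix().round(3))"
```

```text
[-3.0536904690191204, -0.732318823233806, 0.0007576190717427033] ['Unreachable', 'close_job', 'grip_point_offset', 'sense']
[[ 0.891  0.454 -0.001]
 [ 0.454 -0.891  0.001]
 [-0.    -0.001 -1.   ]]
  return _methods._mean(a, axis=axis, dtype=dtype,
  ret = ret.dtype.type(ret / rcount)
Traceback (most recent call last):
  File "m2.py", line 20, in <module>
    k=np.polyfit(L[f,1],L[f,0],1)
TypeError: expected non-empty vector for x
```

```bash
sed -i 's/C=np.array(\[.53,-.045,.047\])/C=np.array([.551,-.036,.047])/' m2.py; python3 m2.py 2>&1 | tail -12
```

```text
scene yaw 1.3623 C [ 0.5526 -0.0368  0.0461] slopes [ 0.0002 -0.0009  0.0006] ys [ 0.0001  0.0001 -0.0002] stop slope 0.0015 x span [0.1267 0.1308] 125 plane slopes 0.0017
 lane neg 58 circle x,z [-0.1065  0.0281] r 0.0218 y range [-0.0806 -0.0122] top x -0.1232
 lane pos 65 circle x,z [-0.1025  0.0346] r 0.0303 y range [0.0097 0.0778] top x -0.1146
top yaw 1.3596 C [ 0.5498 -0.0353  0.047 ] slopes [-0.0001 -0.0002  0.0003] ys [ 0.0001 -0.     -0.0001] stop slope -0.0015 x span [0.126  0.1298] 74 plane slopes 0.0021
 lane neg 337 circle x,z [-0.1074  0.0287] r 0.0208 y range [-0.0801 -0.0099] top x -0.1069
 lane pos 454 circle x,z [-0.1031  0.0369] r 0.0285 y range [0.01   0.0771] top x -0.0988
```

```bash
cat > go.py <<'E'
import sys,numpy as np
from rig import ctrl
from scipy.spatial.transform import Rotation as Ro
C=np.array([.551,-.036,.0467]);YAW=1.361
D=Ro.from_euler("ZY",[YAW,-.14]).as_matrix()
s=ctrl.sense();T=Ro.from_rotvec(s["ee_rot"]).as_matrix();p=np.array(s["position"])
print("t",round(float(s["time_s"]),2),"tcp deck mm",((p-C)@D*1e3).round(1),"F deck",(np.array(s["wrist_force"])@D).round(1),"open",s["opening"])
if len(sys.argv)>1:
    q=C+D@(np.array(list(map(float,sys.argv[1:4])))/1e3)
    a=np.arctan2(T[1,0],T[0,0]);print("world",q.round(4),"shift cm",((q-p)@T*100).round(2),"roll",round(a-YAW,3),"tilt",T[2,2].round(4))
E
python3 go.py -165 -45 90
```

```text
t 0.1 tcp deck mm [-533.8  153.5  261. ] F deck [-0.9 -0.4  0.3] open 1.0036282949723578
world [ 0.5584 -0.2175  0.1128] shift cm [ 39.91 -17.73  11.8 ] roll -0.89 tilt -1.0
```

Emit:
arm_command(motion=[[3.5, -1.5, 0, -0.08], [7, -3, 0, -0.16], [10.5, -4.6, 0, -0.24], [14, -6.2, 0, -0.32], [17.5, -7.8, 0, -0.4], [21, -9.3, 0, -0.48], [24.5, -10.9, 0, -0.56], [28, -12.4, 0, -0.64], [31.5, -14, 0, -0.72], [35, -15.6, 0, -0.8], [38, -16.9, 0, -0.89], [39.9, -17.7, 0, -0.89]], gripper=0.3)

```text
time_s: 1.3
position: [0.5602, -0.2153, 0.2309]
ee_rot: [-2.435, -1.983, -0.001]
wrist_force: [0.7, -0.3, 0.9]
opening: 0.348
finger_force: 0.0
```

```bash
python3 go.py -165 -45 60
python3 - <<'E'
from rig import ctrl,optics
from h import *
import pickle
o=optics.snapshot("scene");s=ctrl.sense();p=np.array(s["position"])
P=cloud(o);ok=o["z_map"]>0
m=ok&(np.hypot(P[...,0]-p[0],P[...,1]-p[1])<.07)&(P[...,2]>p[2]-.04)&(P[...,2]<p[2]+.06)
print("tcp",p.round(4),"lowest",np.sort(P[m][:,2])[:12].round(4))
cv2.imwrite("pics/s1.png",cv2.resize(o["pixels"][60:300,100:400,::-1],None,fx=2.5,fy=2.5))
b=P[m&(P[...,2]<np.sort(P[m][:,2])[0]+.015)];print("extent rel tcp",(b-p).min(0).round(4),(b-p).max(0).round(4))
E
```

```text
t 1.3 tcp deck mm [-146.   -46.3  206.6] F deck [-0.  -0.7  1. ] open 0.34762340280432297
world [ 0.5592 -0.2134  0.0831] shift cm [ 0.15 -0.12 14.79] roll 0.006 tilt -1.0
tcp [ 0.562  -0.2124  0.231 ] lowest [0.2317 0.2326 0.2334 0.2334 0.2338 0.2342 0.2355 0.2356 0.2363 0.2378
 0.2382 0.2384]
extent rel tcp [-0.0174 -0.0161  0.0008] [0.0297 0.0048 0.0153]
```

View pics/s1.png

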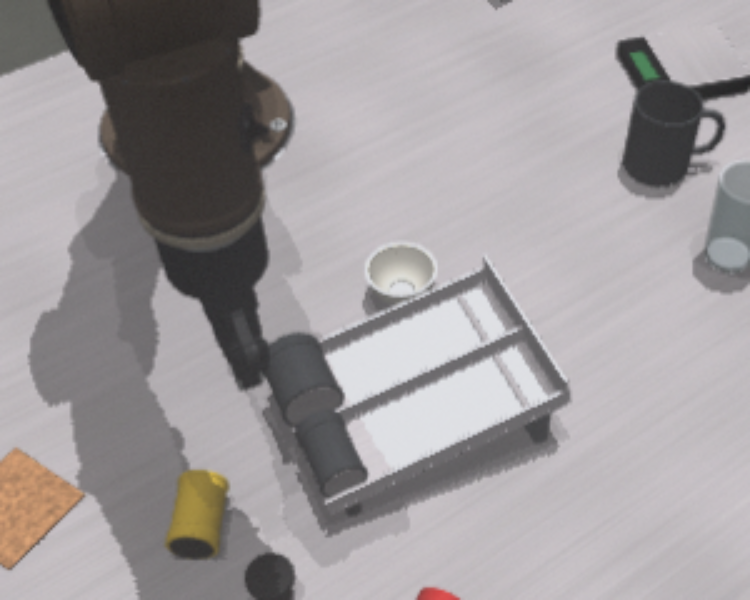

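The picture shows the hand hanging behind the low end, over the gap between the lip and the yellow tin, with the fingertips near (250,380). The depth map puts the fingertips at TCP height. Next I descend behind the slim tin.

```bash
python3 go.py -165 -45 16
```

```text
t 1.35 tcp deck mm [-142.8  -47.4  206.2] F deck [ 3.3 -1.9 -0.2] open 0.3516143551672625
world [ 0.5605 -0.2074  0.0395] shift cm [ 0.4  -0.25 19.15] roll 0.006 tilt -1.0
```

Emit:
arm_command(motion=[[0, -0.2, 2, 0], [0, -0.2, 5, 0], [0, -0.2, 8, 0], [0.2, -0.2, 11, 0], [0.3, -0.2, 13.5, 0], [0.4, -0.2, 15.5, 0], [0.4, -0.2, 17, 0], [0.4, -0.2, 18, 0], [0.4, -0.2, 19, 0], [0.4, -0.2, 19, 0]])

```text
time_s: 2.35
position: [0.5572, -0.214, 0.0404]
ee_rot: [-2.441, -1.976, 0.001]
wrist_force: [-0.5, 0.3, -0.2]
opening: 0.351
finger_force: 0.0
```

```bash
sleep 0; python3 go.py -140 -45 16;  python3 go.py 80 -45 16
```

```text
t 2.35 tcp deck mm [-172.   -43.1   17.9] F deck [ 0.1  0.5 -0.2] open 0.3508885024508016
world [ 0.5657 -0.1831  0.043 ] shift cm [ 3.19  0.19 -0.26] roll -0.0 tilt -1.0
t 2.35 tcp deck mm [-172.   -43.1   17.9] F deck [ 0.1  0.5 -0.2] open 0.3508885024508016
world [0.611  0.0299 0.0737] shift cm [24.98  0.18 -3.33] roll -0.0 tilt -1.0
```

Emit:
arm_command(motion=[[0.5, 0.1, 0.03, 0], [1, 0.2, -0.04, 0], [1.5, 0.2, -0.11, 0], [2, 0.2, -0.18, 0], [2.3, 0.2, -0.22, 0], [2.6, 0.2, -0.27, 0], [2.9, 0.2, -0.31, 0], [3.2, 0.2, -0.35, 0], [3.5, 0.2, -0.39, 0], [3.9, 0.2, -0.45, 0], [4.3, 0.2, -0.51, 0], [4.8, 0.2, -0.58, 0]])

```text
time_s: 3.55
position: [0.5697, -0.1672, 0.0471]
ee_rot: [2.442, 1.976, -0.0]
wrist_force: [-0.1, -0.2, 0.9]
opening: 0.349
finger_force: 0.3
```

```bash
cat > look.py <<'E'
import sys
from rig import optics
from h import *
from scipy.spatial.transform import Rotation as Ro
C=np.array([.551,-.036,.0467]);D=Ro.from_euler("ZY",[1.361,-.14]).as_matrix()
for n in("top","scene"):
    o=optics.snapshot(n);L=(cloud(o)-C)@D;I=o["pixels"].astype(int)
    for nm,y0,zt in(("slim",-.045,.05),("fat",.045,.066)):
        t=(I.max(-1)<85)&(abs(L[...,1]-y0)<.037)&(L[...,2]>.03)&(L[...,2]<zt+.003)&(abs(L[...,0])<.16)
        T=L[t]
        if len(T)>20:
            b=T[T[:,2]>zt-.006];print(n,nm,len(T),"x rng",np.percentile(T[:,0],[2,98]).round(4),"top strip x",b[:,0].mean().round(4),len(b),"y",np.percentile(T[:,1],[2,98]).round(4))
    if len(sys.argv)>1 and n==sys.argv[2]:cv2.imwrite("pics/"+sys.argv[1],cv2.resize(o["pixels"][160:290,180:380,::-1],None,fx=4,fy=4))
E
python3 go.py 80 -45 17; python3 look.py s2.png scene
```

```text
t 3.55 tcp deck mm [-123.2  -45.6   17.8] F deck [-0.1  0.1  0.9] open 0.3490739311232124
world [0.611  0.0298 0.0747] shift cm [20.13 -0.07 -2.76] roll -0.0 tilt -1.0
top slim 266 x rng [-0.1029 -0.0615] top strip x -0.082 164 y [-0.0778 -0.0088]
top fat 437 x rng [-0.1303 -0.0724] top strip x -0.1022 232 y [0.0121 0.079 ]
scene slim 187 x rng [-0.1283 -0.0601] top strip x -0.0837 99 y [-0.0817 -0.0142]
```

View pics/s2.png

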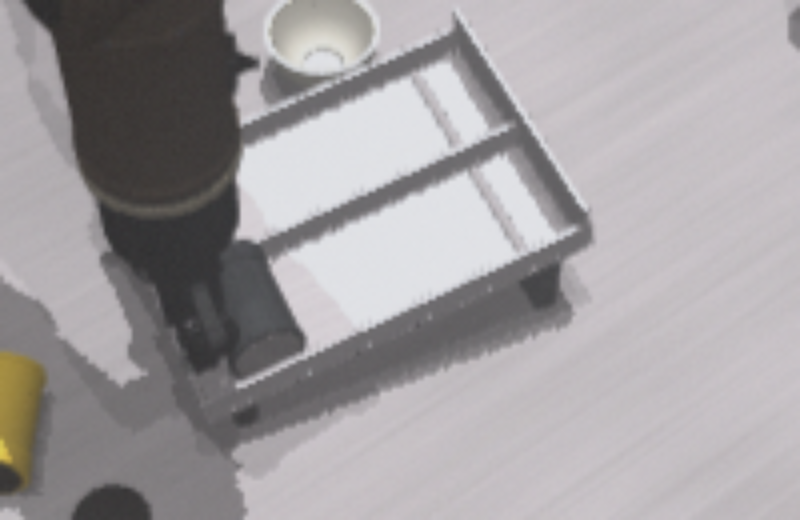

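The fingers are behind the slim tin at (270,300) and it rolls straight. I'll keep pushing.

Emit:
arm_command(motion=[[0.4, 0, -0.06, 0], [0.8, 0, -0.11, 0], [1.2, 0, -0.17, 0], [1.6, 0, -0.23, 0], [2, 0, -0.28, 0], [2.4, 0, -0.34, 0], [2.8, 0, -0.39, 0], [3.2, 0, -0.45, 0], [3.6, 0, -0.51, 0], [4, 0, -0.56, 0], [4.4, 0, -0.62, 0], [4.8, 0, -0.68, 0]])

```text
time_s: 4.85
position: [0.5797, -0.1202, 0.0539]
ee_rot: [2.442, 1.976, -0.0]
wrist_force: [1.3, -0.7, 1.3]
opening: 0.35
finger_force: 0.4
```

Emit:
arm_command(motion=[[0.4, 0, -0.06, 0], [0.8, 0, -0.11, 0], [1.2, 0, -0.17, 0], [1.6, 0, -0.23, 0], [2, 0, -0.28, 0], [2.4, 0, -0.34, 0], [2.8, 0, -0.39, 0], [3.2, 0, -0.45, 0], [3.6, 0, -0.51, 0], [4, 0, -0.56, 0], [4.4, 0, -0.62, 0], [4.8, 0, -0.68, 0]])

```text
time_s: 6.05
position: [0.5898, -0.0733, 0.0608]
ee_rot: [2.442, 1.976, 0.0]
wrist_force: [-0.2, -0.2, -0.1]
opening: 0.347
finger_force: 0.4
```

```bash
python3 go.py 62 -45 17; python3 look.py
```

```text
t 6.05 tcp deck mm [-26.1 -45.7  17.9] F deck [-0.2  0.1 -0.1] open 0.34691156209689217
world [0.6073 0.0124 0.0722] shift cm [ 8.74 -0.07 -1.14] roll -0.0 tilt -1.0
top slim 107 x rng [0.0074 0.0348] top strip x 0.0195 49 y [-0.0668 -0.0085]
scene slim 85 x rng [-0.0315  0.0354] top strip x 0.0043 38 y [-0.0818 -0.0148]
scene fat 415 x rng [-0.1327 -0.0738] top strip x -0.1068 189 y [0.0087 0.0753]
```

Emit:
arm_command(motion=[[0.4, 0, -0.06, 0], [0.8, 0, -0.11, 0], [1.2, 0, -0.17, 0], [1.6, 0, -0.23, 0], [2, 0, -0.28, 0], [2.4, 0, -0.34, 0], [2.8, 0, -0.39, 0], [3.2, 0, -0.45, 0], [3.6, 0, -0.51, 0], [4, 0, -0.56, 0], [4.4, 0, -0.62, 0], [4.8, 0, -0.68, 0]])

```text
time_s: 7.35
position: [0.5998, -0.0263, 0.0675]
ee_rot: [2.442, 1.976, 0.0]
wrist_force: [-0.0, -1.2, 0.2]
opening: 0.35
finger_force: 0.4
```

Emit:
arm_command(motion=[[0.2, 0, -0.03, 0], [0.4, 0, -0.06, 0], [0.6, 0, -0.08, 0], [0.8, 0, -0.11, 0], [1, 0, -0.14, 0], [1.2, 0, -0.17, 0], [1.4, 0, -0.2, 0], [1.6, 0, -0.23, 0], [1.8, 0, -0.25, 0], [2, 0, -0.28, 0], [2.2, 0, -0.31, 0], [2.4, 0, -0.34, 0]])

```text
time_s: 8.55
position: [0.6045, -0.0049, 0.071]
ee_rot: [2.443, 1.974, -0.003]
wrist_force: [-0.5, -4.2, 2.7]
opening: 0.352
finger_force: 2.0
```

```bash
python3 go.py 62 -45 17; python3 look.py s3.png scene
```

```text
t 8.55 tcp deck mm [ 44.5 -45.9  18.3] F deck [-3.8 -0.4  3.3] open 0.3524138506099473
world [0.6073 0.0124 0.0722] shift cm [ 1.75 -0.09 -0.12] roll -0.002 tilt -1.0
top fat 127 x rng [-0.1325 -0.0895] top strip x -0.1069 84 y [0.0104 0.0481]
scene slim 104 x rng [0.039  0.1057] top strip x 0.0745 39 y [-0.0816 -0.0213]
scene fat 559 x rng [-0.1324 -0.0737] top strip x -0.1025 273 y [0.0088 0.0766]
```

View pics/s3.png

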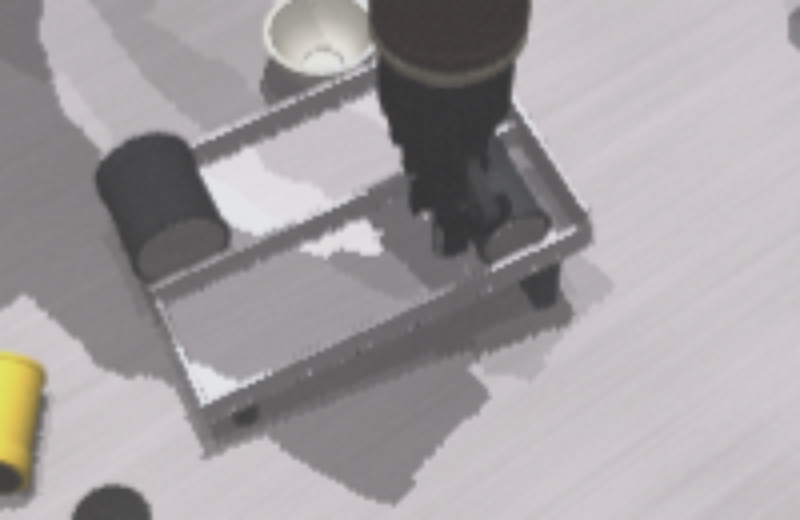

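The tin at (510,210) is climbing onto the ridge at about 4 N. I'll go on slowly.

Emit:
arm_command(motion=[[0.15, 0, -0.02, 0], [0.3, 0, -0.04, 0], [0.45, 0, -0.06, 0], [0.6, 0, -0.08, 0], [0.75, 0, -0.11, 0], [0.9, 0, -0.13, 0], [1.05, 0, -0.15, 0], [1.2, 0, -0.17, 0], [1.35, 0, -0.19, 0], [1.5, 0, -0.21, 0], [1.6, 0, -0.23, 0], [1.7, 0, -0.24, 0]])

```text
time_s: 9.85
position: [0.6081, 0.013, 0.0733]
ee_rot: [2.442, 1.976, -0.001]
wrist_force: [-0.9, -3.3, 1.5]
opening: 0.35
finger_force: 1.7
```

```bash
python3 go.py 65 -45 17; python3 look.py
```

```text
t 9.85 tcp deck mm [ 62.9 -45.7  18. ] F deck [-3.1  0.2  2. ] open 0.3499304426145895
world [0.6079 0.0153 0.0726] shift cm [ 0.22 -0.07  0.07] roll -0.001 tilt -1.0
top fat 253 x rng [-0.1317 -0.074 ] top strip x -0.1046 135 y [0.011  0.0682]
scene slim 104 x rng [0.0556 0.1245] top strip x 0.0874 30 y [-0.0818 -0.0204]
scene fat 562 x rng [-0.1325 -0.0736] top strip x -0.1022 279 y [0.0089 0.0764]
```

Emit:
arm_command(motion=[[0.1, 0, -0.01, 0], [0.2, 0, -0.03, 0], [0.2, 0, -0.03, 0], [0.2, 0, -0.03, 0]])

```text
time_s: 10.35
position: [0.6081, 0.013, 0.0733]
ee_rot: [2.443, 1.973, -0.004]
wrist_force: [-1.3, -6.8, 0.6]
opening: 0.353
finger_force: 3.6
```

```bash
python3 go.py 65 -45 17; python3 look.py
```

```text
t 10.35 tcp deck mm [ 63.  -45.6  18. ] F deck [-6.8 -0.1  1.6] open 0.3528301681880641
world [0.6079 0.0153 0.0726] shift cm [ 0.22 -0.06  0.07] roll -0.002 tilt -1.0
top fat 259 x rng [-0.1319 -0.0738] top strip x -0.1042 136 y [0.0107 0.0702]
scene slim 100 x rng [0.057  0.1247] top strip x 0.0863 25 y [-0.0817 -0.0185]
scene fat 567 x rng [-0.1325 -0.0733] top strip x -0.1026 279 y [0.0086 0.0767]
```

The TCP no longer advances and the force has risen, so the tin is against the stop. I'll back away gently.

Emit:
arm_command(motion=[[-0.15, 0, 0, 0], [-0.3, 0, 0, 0], [-0.5, 0, 0, 0], [-0.8, 0, 0, 0], [-1.3, 0, -0.2, 0], [-2, 0, -0.4, 0], [-3, 0, -0.6, 0], [-4, 0, -1.5, 0], [-5, 0, -4, 0], [-6, 0, -7, 0], [-7, 0, -10, 0], [-7, 0, -11, 0]])

```text
time_s: 11.65
position: [0.5952, -0.0558, 0.1875]
ee_rot: [2.442, 1.97, 0.005]
wrist_force: [0.1, 0.3, 0.2]
opening: 0.35
finger_force: 0.0
```

```bash
python3 go.py; python3 look.py s4.png scene
```

```text
t 11.65 tcp deck mm [  9.6 -47.4 140.8] F deck [ 0.3 -0.   0.1] open 0.34991363610223525
top slim 353 x rng [0.0791 0.1229] top strip x 0.1019 211 y [-0.0787 -0.0087]
scene slim 148 x rng [0.078  0.1228] top strip x 0.0902 27 y [-0.0818 -0.0152]
scene fat 439 x rng [-0.1324 -0.0737] top strip x -0.1055 213 y [0.0084 0.0766]
```

View pics/s4.png

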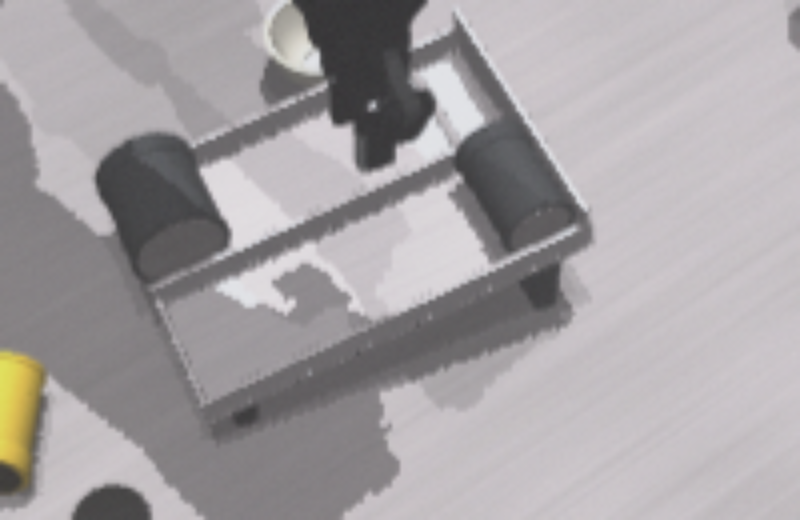

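The slim tin is parked at the stop at (515,185), with its top strip at deck x of about 101 mm and its axis straight. The fat tin is unmoved at (160,205) and the hand is clear, so I'll let a moment pass and hand in.

Emit:
arm_command(motion=[[0, 0, -2, 0], [0, 0, -3, 0], [0, 0, -3, 0], [0, 0, -3, 0]])

```text
time_s: 12.15
position: [0.5937, -0.0528, 0.2127]
ee_rot: [-2.441, -1.976, 0.001]
wrist_force: [0.3, 0.1, 0.2]
opening: 0.35
finger_force: 0.0
```

```bash
python3 look.py; python3 -c "
from rig import ctrl
print(ctrl.close_job())"
```

```text
top slim 351 x rng [0.0794 0.1229] top strip x 0.1022 211 y [-0.079  -0.0089]
scene slim 157 x rng [0.0783 0.1227] top strip x 0.0906 29 y [-0.0817 -0.014 ]
scene fat 418 x rng [-0.1327 -0.0734] top strip x -0.1061 188 y [0.0085 0.0754]
the job is handed in; nothing more can be done
None
```

I handed in the job at about 12 s: the slim tin is parked between the ridge and the top stop (measured at about 101 mm up the deck), the fat tin is still at the low lip, and the hand is clear; no verdict was returned.

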